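# Clamp the toy and hold the spotting gun over the streak

### The job

Clamp the toy figure in the fixture chuck by swinging the red-gripped lever on its sleeve clockwise (seen from above) until the jaws are tight on the toy's pin. Then lift the spotting gun out of its stand, carry it over the dropper bottles without disturbing them, and finish still holding it upright and still, nozzle down, hovering about 15 mm above the middle of the dark streak on the toy's cap with the flat nozzle lined up along the streak. Never let the gun touch the toy or any of the bottles, and do not let go of it: the job ends with the gun held there and the toy still clamped.

Things in the scene. Friction and masses are not known exactly. Their poses are not given: they have to be found in the camera images.
- chuck: Fixed steel fixture chuck lying face up, 116 mm wide at its foot; origin at the centre of its underside on the table, z up the chuck axis. Its face is 30 mm above the table; four steel jaws stand on the face, tops 60.5 mm above the table. It may stand on the robot's left or right, the gun stand on the other side.
- sleeve (a joint): Turn of the knurled chuck sleeve (rad), clockwise from above, 0 (open) to 1.2 (stop); starts at 0 to 0.25. The 4 jaws close together 4 mm per rad, meet the pin at about 1.0 and squeeze it up to the stop: push until it stops firmly. Friction 0.25 N m (3 N at the lever) holds it where left. At 0 the lever points 212 deg counter-clockwise from the chuck's x, at 1.2 143 deg: it faces the robot.
- lever_grip (a point): Grip point on the lever: an upright round red grip 16 mm in diameter, 92 mm out from the chuck axis, on a flat arm from the sleeve. This point is on the grip's axis 66 mm above the table; the grip spans 28 to 84 mm above the table, the arm lies below 28 mm. It moves on a circle about the chuck axis.
- jaw0: One of the chuck's four jaws (steel block 22 x 11 x 30 mm), on the side of the chuck's +x; origin at the foot of its gripping face. The gripping face is 12 mm from the chuck axis when open.
- toy: Loose toy figure, 0.12 kg: steel pin 16 mm wide, 42 mm long, standing between the jaws on the chuck's face; above it a black disc 44 mm wide, blue body, round head, flat round yellow cap 54 mm wide, its top 112 mm above the origin (142 mm above the table). Origin at the centre of the pin's foot, z up, x along the streak. Starts upright, up to 2 mm off centre; the jaws centre it.
- toy_mark (a point): Middle of the dark purple streak (30 x 7 mm) on top of the toy's cap, 0.5 mm above the cap; same axes as the toy: x along the streak.
- gun: Loose cordless spotting gun, 0.25 kg, 160 mm tall, nozzle down. Origin at the centre of the nozzle's lower end, z up, x along the flat black mouth (26 mm in x, 8 in y). Going up: nozzle and steel neck to 60 mm, grey collar 60 x 50 mm to 66 mm, white handle 36 mm (x) by 30 mm (y) to 160 mm, blue band near the top. Grip the handle across y about 115 mm above the origin.
- holder: Fixed aluminium gun stand, an open-topped box 70 x 60 mm and 72 mm high, walls 9 mm thick, on a flat 100 x 90 mm foot; origin at the centre of its underside, x and y along its sides. The gun's collar rests on its rim with the nozzle end 12 mm above the table: lift it straight up at least 60 mm to get clear.
- tray: Fixed aluminium tray 220 x 62 x 30 mm between stand and chuck, long side roughly away from the robot; origin at the centre of its underside. It holds the three bottles in a row.
- bottle0: Loose white dropper bottle with orange pointed tip, 38 mm wide, 112 mm tall, standing in the tray on its 3 mm floor; origin at the centre of its underside. Leave it alone.
- bottle1: Loose white dropper bottle with green pointed tip, 38 mm wide, 112 mm tall, standing in the tray on its 3 mm floor; origin at the centre of its underside. Leave it alone.
- bottle2: Loose white dropper bottle with red pointed tip, 38 mm wide, 112 mm tall, standing in the tray on its 3 mm floor; origin at the centre of its underside. Leave it alone.
Things that resemble listed ones, but are neither listed nor needed, are in the scene too. Leave any green look-alike of the holder alone.

How it is judged (in metres and radians):
On the way, in this order (a step that is already met when the one before it is completed fails the run):
1. the chuck's jaws are tight on the toy's pin (value of joint sleeve above 0.93 rad and contact force between jaw0 and toy above 2 N), for 0.2 s.
2. the gun is lifted clear of its stand (z of gun in the frame of holder above 0.08 m and contact force between gun and the fingers above 1 N), for 0.1 s.
At the end, for the whole second after the job is handed in: Jaws tight (sleeve over 0.93 rad, jaw force over 2 N), toy within 0.1 rad of upright and 4 mm of the chuck axis; gun held still, touching only the fingers, tilt under 0.14 rad, nozzle 7 to 24 mm above the streak, within 7 mm of its middle and 0.21 rad of its direction; bottles left alone (all of step 1 and angle between toy's own z axis and vertical below 0.1 rad and horizontal distance between toy and chuck below 0.004 m and horizontal distance between gun and toy_mark below 0.007 m and z of gun in the frame of toy_mark between 0.007 and 0.024 m and angle between the x axis of gun and the x axis of toy_mark, either way round below 0.21 rad and angle between gun's own z axis and vertical below 0.14 rad and linear speed of gun below 0.02 m/s and contact force between gun and the fingers above 1 N and contact force between gun and toy below 0.1 N and contact force between gun and chuck below 0.1 N and contact force between gun and holder below 0.1 N and contact force between gun and tray below 0.1 N); the arm keeps its last pose, push and grip.
It fails at once if orange bottle moved more than 20 mm or tipped, or touched by the gun (distance of bottle0 from where it was at the start of the episode above 0.02 m or angle between bottle0's own z axis and vertical above 0.3 rad or contact force between gun and bottle0 above 0.2 N).
It fails at once if green bottle moved more than 20 mm or tipped, or touched by the gun (distance of bottle1 from where it was at the start of the episode above 0.02 m or angle between bottle1's own z axis and vertical above 0.3 rad or contact force between gun and bottle1 above 0.2 N).
It fails at once if red bottle moved more than 20 mm or tipped, or touched by the gun (distance of bottle2 from where it was at the start of the episode above 0.02 m or angle between bottle2's own z axis and vertical above 0.3 rad or contact force between gun and bottle2 above 0.2 N).
It fails at once if the gun touched the toy (contact force between gun and toy above 0.3 N).
It also fails if it takes over 72 s, if anything falls off the work surface, if the arm or the gripper's body presses on something with over 40 N, if the wrist force passes 120 N, or if a joint passes its speed limit or range.

### The arm

A 6-joint arm with a two-finger parallel gripper is mounted at the origin on the work surface. World frame = base frame: x ahead of the robot, y to its left, z up, the work surface at z = 0. Lengths are in m, angles in degrees, forces in N, time in s.
With the tool pointing down it reaches from about 0.3 to 1 m from the base axis. Payload 5.1 kg.
Tool frame: the origin (TCP) lies at the very end of the fingers, on their centre line; the grasp point (between the pads) lies 19 mm behind it (tcp_to_grasp is the distance from the TCP to the grasp point, in m); z points along the fingers, y is the line along which they close (so a half turn about z gives the same grasp; the last joint's range is limited). The gripper opens to 95 mm and grips with 3 to 60 N. Pads are 20 mm wide; open, the fingers measure 119 mm over their backs; the gripper's body (75 mm by 180 mm) begins 59 mm behind the grasp point.
Start: joints at [67.747, 7.093, 94.555, -0, 78.352, -4.733], TCP at [0.196, 0.62, 0.215] pointing down, gripper open.
Joint ranges: [-149.61, 149.61], [-58.7, 133.49], [1.44, 155.28], [-77.14, 257.14], [18.33, 153.61], [-166.67, 166.67]. Speed limits (degrees/s): [147.25, 147.25, 180, 180, 180, 180].

### API

Orientations are given as [roll, pitch, yaw] about the fixed x, y, z axes, in that order (R = Rz(yaw) Ry(pitch) Rx(roll)).
In Python, from station import * gives the robot as it stands.
- The arm moves only by the tool step_arm, never from a script. Its argument "deltas" is a list of rows, each an object with "travel": the shift along the tool's x, y, z scaled (see below), a list of three; "twist": the turn, a rotation vector about the tool's x, y, z scaled (see below), a list of three; "hand": the closure, from -1 (fully open) to 1 (shut). In form: [{"travel": [x, y, z], "twist": [wx, wy, wz], "hand": hand}, ...]. A call has 1 to 12 rows; each row is the pose to reach, as a shift and turn from the pose commanded when the call began, along the tool's axes at that moment; what a row does not reach only later rows make up. The controller multiplies each number of a shift by 0.3 m and each number of a turn by 30 degrees. A row lasts 1/8 s, in which the tool goes at most 62.5 mm and 10.7 degrees, less where a joint would pass 70% of its speed; a pose out of reach is approached as far as the arm can. A call with a number of a shift or a turn outside -1 to 1 is refused whole. A call with a gripper value outside its range is refused whole. The fingers move at their own pace and stop on an object; "squeeze" is the grip in N (left out, the last holds). Time passes only in rows, so rows that repeat a pose let the fingers close. It gives the time, the measured TCP pose, the force, the opening and the grip force at its end, in the units of the state.
- read_state(): the state, without advancing time (a new reading comes with each control period).
- camera(name): name is "scene" or "top" or "wrist"; returns (picture, depth): 384x512x3 uint8, blue, green, red; 384x512 float32, m along the optical axis (not along the pixel's ray), 0 where there is no reading.
- camera_model(name): a dict with "fov_y" (degrees; the focal length in pixels is half the picture's height over the tangent of half this angle, whatever the lens; pixels are square), "cx", "cy" (the principal point, pixels), "rvec" (rotation vector, rad) and "tvec" (3), from world to camera coordinates, as OpenCV has them. Camera axes: x right, y down, z forward; pixel columns grow to the right and rows downward; lengths in m; the calibration is good to about 2 mm. The wrist camera is an equidistant fisheye: a pixel r from the principal point sees the ray r / f radians off the axis. A picture is of the moment at which its call begins: read the wrist's pose just before it. camera_model takes no time and is no camera call; for the wrist camera it gives the pose at the moment of the call.
- hand_in(): hands the job in; it is judged then, once.
Trained networks look in the newest picture that a camera, given by its name, has taken for a name from the list of things; names that differ only in an ending like _2 or _b are one class to them, and where a whole thing is asked for, a point or a joint stands for the part that bears it (a point fixed in the world has none). Each returns a list of dicts, best first, with "confidence" (0 to 1); they miss things now and then, are a little off and sometimes report something else, mostly with a low value. They report only what shows in the picture. A call takes as long as a camera call. They do not tell look-alikes from the thing itself.
- boxes_of(camera, thing): "xy" ([column, row] in pixels, amid what is visible of it).
- cut_out(camera, thing): "region" (384x512 bool, what is visible of it) and "xy" ([column, row] in pixels, amid what is visible of it).
- landmark_of(camera, thing): "xy" ([column, row] in pixels: a listed point, or the origin of a listed thing).
The state is a dict: "time": time; "joints": joint angles; "joint_vel": joint speeds; "tau": joint torques, N m; "tool_pos": TCP position; "ee_rot": TCP orientation; "contact_force": force on the tool from outside, world axes, zero at the start; "moment": the same for the moment, N m; "opening": finger opening in m; "gripper_force": force on a finger pad.
Only numpy, scipy, OpenCV 4.12 (cv2) and the standard library are available. Lean on these libraries where they do the work, as an engineer would, in place of code of your own. Each camera call takes 0.05 s, during which the arm holds its last target. There are 200 camera calls.

## Working session

There is one attempt and no reset: what is moved stays moved. The work goes in short steps, Python scripts to look and compute and a tool call to move; the robot and the scene stay as the last step left them, time stands still between calls to the robot, and variables do not carry over. Pictures are saved under pics/ and viewed, at most 10 in all, crops included, and the job is handed in when it is done.

Besides the shell and the picture viewer there is one more tool, called as name(argument=value, ...) on one line, values as JSON. step_arm: Moves the arm, as the interface text tells. Shifts and turns lie within -1 to 1; 1 stands for 0.3 m of shift or 30 degrees of turn. Its arguments: {"type":"object","properties":{"deltas":{"type":"array","items":{"type":"object","properties":{"travel":{"type":"array","items":{"type":"number","minimum":-1,"maximum":1}},"twist":{"type":"array","items":{"type":"number","minimum":-1,"maximum":1}},"hand":{"type":"number"}}}},"squeeze":{"type":"number"}},"required":["deltas"]}

```bash
mkdir -p pics; ls
cat > h.py <<'E'
from station import *
import numpy as np, cv2
from scipy.spatial.transform import Rotation as Ro
def model(n):
    m=camera_model(n); f=192/np.tan(np.radians(m["fov_y"])/2)
    return m,f,Ro.from_rotvec(np.array(m["rvec"]).ravel()).as_matrix(),np.array(m["tvec"]).ravel()
def ray(n,px,M=None):
    m,f,R,t=M or model(n); u=(px[0]-m["cx"]);v=(px[1]-m["cy"])
    if n=="wrist":
        r=np.hypot(u,v)+1e-9; th=r/f; d=np.array([u/r*np.sin(th),v/r*np.sin(th),np.cos(th)])
    else: d=np.array([u/f,v/f,1.])
    return -R.T@t, R.T@d
def at_z(n,px,z,M=None):
    o,d=ray(n,px,M); return o+d*(z-o[2])/d[2]
def at_depth(n,px,D,M=None):
    o,d=ray(n,px,M); m,f,R,t=M or model(n); return o+d*D/(R@d)[2]
def proj(n,P,M=None):
    m,f,R,t=M or model(n); c=R@np.array(P)+t
    if n=="wrist":
        r=np.hypot(c[0],c[1])+1e-12; th=np.arctan2(r,c[2]); return np.array([m["cx"]+f*th*c[0]/r,m["cy"]+f*th*c[1]/r])
    return np.array([m["cx"]+f*c[0]/c[2],m["cy"]+f*c[1]/c[2]])
E
python3 - <<'E'
from h import *
np.set_printoptions(precision=4,suppress=True)
s=read_state();print(s)
for n in("top","scene"):
    p,d=camera(n);cv2.imwrite(f"pics/{n}0.png",p);np.save(f"{n}0.npy",d);M=model(n);print(n,M[0])
    for t in("chuck","lever_grip","toy","toy_mark","gun","holder","tray","bottle0","bottle1","bottle2"):
        z={"lever_grip":.066,"toy_mark":.1425,"gun":.012,"toy":.03,"tray":0.03}.get(t,0)
        for q in landmark_of(n,t)[:3]: print(t,np.array(q["xy"]),round(q["confidence"],2),at_z(n,q["xy"],z,M)[:2])
E
```

```text
pics
{'time': 0.0, 'joints': array([67.7454,  7.1323, 94.6315,  0.0005, 78.3506, -4.7334]), 'joint_vel': array([-0.0152,  0.0771, -0.0195, -0.0034,  0.0936,  0.0546]), 'tau': array([ -0.    , -41.7592, -35.9936,   0.0774,   0.0494,  -0.0002]), 'tool_pos': array([0.1955, 0.6193, 0.2134]), 'ee_rot': array([-179.8861,   -0.0099,  162.4787]), 'contact_force': array([0.5618, 0.4996, 0.4927]), 'moment': array([ 0.0141,  0.0582, -0.0214]), 'gripper_force': 0.0, 'opening': 0.09492885040682664}
top {'fov_y': 44.07941834560782, 'cx': 252.33982852691793, 'cy': 185.2818638201693, 'rvec': array([ 2.1558, -2.1883,  0.0674]), 'tvec': array([0.0088, 0.4787, 1.1604])}
chuck [339.  141.4] 0.85 [ 0.5886 -0.2196]
lever_grip [353.1 175.3] 0.56 [ 0.4951 -0.2396]
toy [342.4 138.5] 0.97 [ 0.5905 -0.2231]
toy_mark [352.7 131.3] 0.96 [ 0.5865 -0.2268]
gun [167.1 175.7] 0.55 [0.5069 0.2158]
holder [169.8 173.8] 0.6 [0.5128 0.2113]
holder [150.1 264.4] 0.6 [0.2856 0.2609]
holder [255.8 164.2] 0.54 [ 0.5338 -0.0076]
tray [253.7 161.6] 0.72 [ 0.5366 -0.0027]
bottle0 [255.9 165. ] 0.79 [ 0.5317 -0.0078]
bottle0 [2
[... 644 characters left out ...]
.2232]
toy [307.3 279.3] 0.42 [0.5251 0.2197]
toy_mark [155.6 181. ] 0.73 [ 0.589  -0.2159]
toy_mark [216.4 259.2] 0.28 [0.675  0.0633]
gun [308.8 279. ] 0.64 [0.5113 0.2172]
holder [365.9 234.3] 0.88 [0.2881 0.2574]
holder [306.5 280.9] 0.74 [0.5123 0.2125]
tray [232.9 244.6] 0.81 [0.5573 0.0121]
bottle0 [214.4 257. ] 0.97 [ 0.6009 -0.0145]
bottle0 [252.8 225.3] 0.91 [ 0.4556 -0.0016]
bottle0 [235.5 239.1] 0.6 [ 0.5219 -0.0086]
bottle1 [214.4 257. ] 0.97 [ 0.6009 -0.0145]
bottle1 [252.8 225.3] 0.91 [ 0.4556 -0.0016]
bottle1 [235.5 239.1] 0.6 [ 0.5219 -0.0086]
bottle2 [214.4 257. ] 0.97 [ 0.6009 -0.0145]
bottle2 [252.8 225.3] 0.91 [ 0.4556 -0.0016]
bottle2 [235.5 239.1] 0.6 [ 0.5219 -0.0086]
```

```bash
python3 -c "
import cv2
p=cv2.imread('pics/top0.png');cv2.imwrite('pics/top0c.png',cv2.resize(p[60:300,110:420],None,fx=2.5,fy=2.5,interpolation=2))"
```

```text
(no output)
```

View pics/top0c.png

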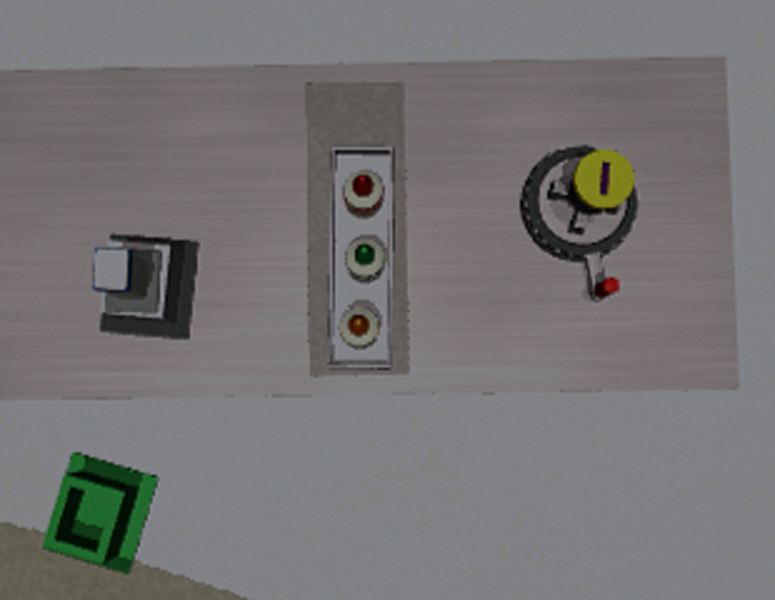

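View pics/scene0.png

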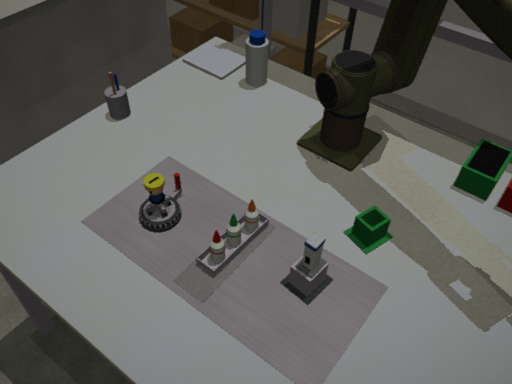

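The chuck is on the right, with the toy's yellow cap at top-pixel (352,131) and the red lever grip at (352,175). The gun stands on the left at (154,168). Possible confusions:
- **Stand:** green look-alike at (150,264), plus green and red boxes at the scene picture's right edge.
- **Lever red:** the red bottle tip at (255,134).

The real stand is the aluminium one that holds the gun. Next I'll refine the measurements by colour and depth.

```bash
cat > seg.py <<'E'
from h import *
np.set_printoptions(precision=4,suppress=True)
def pts(n,p,d,mask):
    M=model(n); v,u=np.nonzero(mask&(d>0)); return np.array([at_depth(n,(a,b),d[b,a],M) for a,b in zip(u,v)]).reshape(-1,3),u,v
def rect(P):
    c,(w,h),a=cv2.minAreaRect((P[:,:2]*1000).astype(np.float32)); 
    if w<h: w,h,a=h,w,a+90
    return np.array(c)/1000,w,h,(a+90)%180-90
E
python3 - <<'E'
from seg import *
for n in("top","scene"):
    p=cv2.imread(f"pics/{n}0.png");d=np.load(f"{n}0.npy");M=model(n)
    H=cv2.cvtColor(p,cv2.COLOR_BGR2HSV).astype(int);h,s,v=H[...,0],H[...,1],H[...,2]
    red=((h<8)|(h>172))&(s>150)&(v>60); yel=(h>20)&(h<35)&(s>150)&(v>60); pur=(h>130)&(h<170)&(s>60)
    for nm,m in(("red",red),("yel",yel),("pur",pur)):
        k,L,st,c=cv2.connectedComponentsWithStats(m.astype(np.uint8))
        for i in range(1,k):
            if st[i,4]>8:
                P,u,w=pts(n,p,d,L==i)
                if len(P): print(n,nm,c[i],st[i,4],"med",np.median(P,0),"zmax",P[:,2].max(), "at z",at_z(n,c[i],.1425,M))
    # gun top
    P,u,w=pts(n,p,d,np.ones_like(h,bool)); 
    g=P[(abs(P[:,0]-.51)<.08)&(abs(P[:,1]-.215)<.08)&(P[:,2]>.162)]; print(n,"guntop",len(g),g.mean(0),rect(g))
    g=P[(abs(P[:,0]-.59)<.08)&(abs(P[:,1]+.22)<.08)&(P[:,2]>.136)]; print(n,"cap",len(g),g.mean(0),rect(g))
    g=P[(abs(P[:,0]-.49)<.05)&(abs(P[:,1]+.24)<.05)&(P[:,2]>.04)]; print(n,"grip",len(g),g.mean(0),g.max(0))
E
```

```text
top red [353.8333 173.6   ] 30 med [ 0.4966 -0.2383  0.0831] zmax 0.08684634906992761 at z [ 0.4914 -0.2264  0.1425]
top yel [351.0404 131.1237] 396 med [ 0.5874 -0.2227  0.1406] zmax 0.14497619139726048 at z [ 0.587  -0.2231  0.1425]
top pur [351.3333 131.0667] 30 med [ 0.5863 -0.2238  0.1411] zmax 0.1460832161033312 at z [ 0.5871 -0.2238  0.1425]
top pur [285.9167 379.6667] 12 med [ 0.0702 -0.062   0.2081] zmax 0.229048439041035 at z [ 0.0479 -0.0668  0.1425]
top guntop 243 [0.5092 0.2124 0.1696] (array([0.5099, 0.2137]), 37.10871505737305, 32.22913360595703, -5.227806091308594)
top cap 441 [ 0.5869 -0.2241  0.1408] (array([ 0.5869, -0.2249]), 52.90321731567383, 52.26533126831055, -0.9527053833007812)
top grip 57 [ 0.4959 -0.2369  0.0743] [ 0.5035 -0.2313  0.0868]
scene red [176.1111 174.7222] 18 med [ 0.4999 -0.2363  0.0827] zmax 0.0873391322106214 at z [ 0.5398 -0.1911  0.1425]
scene red [510.0455 184.8182] 22 med [-0.0492  0.5046  0.0812] zmax 0.08561161417135532 at z [0.0253 0.5043 0.1425]
scene red [216.4  236.84] 50 med [ 0.6024 -0.0026  0.0943] zmax 0.11734669507668727 at z [0.6278 0.0225 0.1425]
scene yel [153.5526 181.9098] 266 med [ 0.5938 -0.2173  0.1416] zmax 0.14840082195461723 at z [ 0.5945 -0.2176  0.1425]
scene pur [482.2143 168.    ] 14 med [-0.0654  0.4197  0.0832] zmax 0.08621521003079013 at z [0.0091 0.4252 0.1425]
scene pur [153.2 179.6] 10 med [ 0.5887 -0.2241  0.1424] zmax 0.14458803241472484 at z [ 0.5893 -0.2243  0.1425]
scene guntop 219 [0.5164 0.2156 0.1707] (array([0.5142, 0.2139]), 37.780029296875, 31.850719451904297, -1.9484710693359375)
scene cap 275 [ 0.5917 -0.2219  0.1417] (array([ 0.5909, -0.2242]), 55.27357864379883, 52.18048858642578, -89.13384592533112)
scene grip 76 [ 0.5025 -0.2353  0.0669] [ 0.5103 -0.2296  0.0873]
```

step_arm(deltas=[{"travel": [0, 0, -0.3], "twist": [0, 0, 0], "hand": -1}, {"travel": [0, 0, -0.3], "twist": [0, 0, 0], "hand": -1}])

```text
time: 1.35
tool_pos: [0.1961, 0.6208, 0.3087]
ee_rot: [179.7, 0.0, 162.5]
contact_force: [0.7, 0.5, 0.4]
opening: 0.095
gripper_force: 0.0
```

step_arm(deltas=[{"travel": [-0.607, -0.81, 0], "twist": [0, 0, 0], "hand": -1}, {"travel": [-0.607, -0.81, 0], "twist": [0, 0, 0], "hand": -1}, {"travel": [-0.607, -0.81, 0], "twist": [0, 0, 0], "hand": -1}, {"travel": [-0.607, -0.81, 0], "twist": [0, 0, 0], "hand": -1}, {"travel": [-0.607, -0.81, 0], "twist": [0, 0, 0], "hand": -1}])

```text
time: 1.98
tool_pos: [0.2965, 0.3313, 0.3049]
ee_rot: [180.0, 0.0, 162.5]
contact_force: [0.2, -0.3, -0.2]
opening: 0.095
gripper_force: 0.0
```

step_arm(deltas=[{"travel": [-0.607, -0.81, 0], "twist": [0, 0, 0], "hand": -1}, {"travel": [-0.607, -0.81, 0], "twist": [0, 0, 0], "hand": -1}, {"travel": [-0.607, -0.81, 0], "twist": [0, 0, 0], "hand": -1}, {"travel": [-0.607, -0.81, 0], "twist": [0, 0, 0], "hand": -1}, {"travel": [-0.607, -0.81, 0], "twist": [0, 0, 0], "hand": -1}])

```text
time: 2.6
tool_pos: [0.397, 0.0446, 0.3051]
ee_rot: [180.0, 0.1, 162.4]
contact_force: [0.6, 0.6, -0.8]
opening: 0.0955
gripper_force: 0.0
```

step_arm(deltas=[{"travel": [-0.5, -0.81, 0], "twist": [0, 0, -0.917], "hand": -1}, {"travel": [-0.5, -0.81, 0], "twist": [0, 0, -0.917], "hand": -1}, {"travel": [-0.5, -0.81, 0], "twist": [0, 0, -0.917], "hand": -1}, {"travel": [-0.5, -0.81, 0], "twist": [0, 0, -0.917], "hand": -1}, {"travel": [-0.5, -0.81, 0], "twist": [0, 0, -0.917], "hand": -1}, {"travel": [-0.5, -0.81, 0], "twist": [0, 0, -0.917], "hand": -1}, {"travel": [-0.5, -0.81, 0], "twist": [0, 0, -0.917], "hand": -1}])

```text
time: 3.48
tool_pos: [0.4664, -0.2299, 0.3045]
ee_rot: [180.0, -0.0, -170.0]
contact_force: [0.6, 0.0, 0.2]
opening: 0.095
gripper_force: 0.0
```

Run:
```python
from seg import *
M=model("wrist");p,d=camera("wrist");cv2.imwrite("pics/w1.png",p);np.save("w1.npy",d)
print(read_state()["tool_pos"],-M[2].T@M[3],M[2],M[1])
for t,z in(("chuck",0),("lever_grip",.066),("toy",.03),("toy_mark",.1425)):
    for q in landmark_of("wrist",t)[:2]: print(t,q["xy"],q["confidence"],at_z("wrist",q["xy"],z,M)[:2])
H=cv2.cvtColor(p,cv2.COLOR_BGR2HSV).astype(int);h,s,v=H[...,0],H[...,1],H[...,2]
for nm,m,z in(("red",((h<8)|(h>172))&(s>150)&(v>60),.084),("yel",(h>20)&(h<35)&(s>150)&(v>60),.142),("pur",(h>130)&(h<170)&(s>60),.1425)):
    k,L,st,c=cv2.connectedComponentsWithStats(m.astype(np.uint8))
    for i in range(1,k):
        if st[i,4]>25:
            P,u,w=pts("wrist",p,d,L==i)
            Q=np.array([at_z("wrist",a,z,M) for a in zip(*np.nonzero(L==i)[::-1])])
            print(nm,c[i],st[i,4],"med",np.median(P,0) if len(P) else 0,P[:,2].max(),"at z",at_z("wrist",c[i],z,M),rect(Q))
```

```text
[ 0.4665 -0.2294  0.3048] [ 0.392  -0.2433  0.4749] [[-0.1735  0.9848  0.0001]
 [ 0.9495  0.1672  0.2654]
 [ 0.2614  0.0461 -0.9641]] 297.3186396354542
chuck [243.1, 232.7] 0.65 [ 0.5881 -0.2276]
chuck [369.4, 221.6] 0.49 [ 0.5312 -0.0083]
lever_grip [245.1, 191.1] 0.63 [ 0.4975 -0.2374]
toy [242.0, 241.4] 0.82 [ 0.5912 -0.2279]
toy_mark [243.2, 276.4] 0.85 [ 0.5898 -0.2224]
toy_mark [245.9, 233.8] 0.36 [ 0.5301 -0.2288]
red [243.25   191.3583] 120 med [ 0.4952 -0.2394  0.0839] 0.0863135754802904 at z [ 0.4936 -0.2401  0.084 ] (array([ 0.4912, -0.2408]), 23.805187225341797, 13.638829231262207, 9.694561958312988)
yel [241.1308 261.1519] 474 med [ 0.5695 -0.2285  0.1424] 0.14450384371007097 at z [ 0.5683 -0.2285  0.142 ] (array([ 0.5669, -0.2286]), 49.7166862487793, 23.014923095703125, -79.5722770690918)
pur [181.2308 339.1923] 26 med [ 0.4437 -0.2505  0.4233] 0.42528557726724825 at z [ 0.7212 -0.2966  0.1425] (array([ 0.722 , -0.2964]), 14.868086814880371, 13.286036491394043, 16.12401008605957)
```

View pics/w1.png

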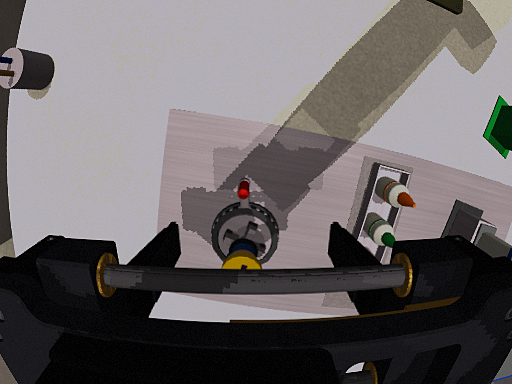

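step_arm(deltas=[{"travel": [-0.094, -0.045, 0.2], "twist": [0, 0, 0], "hand": -1}, {"travel": [-0.094, -0.045, 0.4], "twist": [0, 0, 0], "hand": -1}, {"travel": [-0.094, -0.045, 0.6], "twist": [0, 0, 0], "hand": -1}, {"travel": [-0.094, -0.045, 0.75], "twist": [0, 0, 0], "hand": -1}, {"travel": [-0.094, -0.045, 0.855], "twist": [0, 0, 0], "hand": -1}, {"travel": [-0.094, -0.045, 0.855], "twist": [0, 0, 0], "hand": -1}, {"travel": [-0.094, -0.045, 0.855], "twist": [0, 0, 0], "hand": 1}, {"travel": [-0.094, -0.045, 0.855], "twist": [0, 0, 0], "hand": 1}, {"travel": [-0.094, -0.045, 0.855], "twist": [0, 0, 0], "hand": 1}, {"travel": [-0.094, -0.045, 0.855], "twist": [0, 0, 0], "hand": 1}, {"travel": [-0.094, -0.045, 0.855], "twist": [0, 0, 0], "hand": 1}, {"travel": [-0.094, -0.045, 0.855], "twist": [0, 0, 0], "hand": 1}], squeeze=15)

```text
time: 5.22
tool_pos: [0.4967, -0.2385, 0.0481]
ee_rot: [180.0, -0.0, -170.0]
contact_force: [-0.7, -0.1, -0.7]
opening: 0.0404
gripper_force: 0.0
```

step_arm(deltas=[{"travel": [0, 0, 0], "twist": [0, 0, 0], "hand": 1}, {"travel": [0, 0, 0], "twist": [0, 0, 0], "hand": 1}, {"travel": [0, 0, 0], "twist": [0, 0, 0], "hand": 1}, {"travel": [0, 0, 0], "twist": [0, 0, 0], "hand": 1}, {"travel": [0, 0, 0], "twist": [0, 0, 0], "hand": 1}])

```text
time: 5.85
tool_pos: [0.4967, -0.2389, 0.0481]
ee_rot: [-180.0, -0.0, -170.0]
contact_force: [0.1, -3.1, -1.4]
opening: 0.0159
gripper_force: 15.0
```

```bash
cat > arc.py <<'E'
import numpy as np,sys
# chuck c, start angle a0, commanded tcp P, tool yaw; list of (d angle deg, extra)
def arc(c,P,yaw,dangs,z=0):
    c=np.array(c);P=np.array(P);y=np.radians(yaw);X=np.array([np.cos(y),np.sin(y)]);Y=np.array([np.sin(y),-np.cos(y)])
    for da in dangs:
        t=np.radians(-da);R=np.array([[np.cos(t),-np.sin(t)],[np.sin(t),np.cos(t)]])
        D=c+R@(P-c)-P
        print(da,np.round([X@D/.3,Y@D/.3],3),"twist z",round(da/30,3))
if __name__=="__main__":
    arc((.589,-.2225),(.4967,-.2385),-170,(5,10,15,20,25,30))
E
python3 arc.py
```

```text
5 [-0.001  0.027] twist z 0.167
10 [-0.005  0.054] twist z 0.333
15 [-0.011  0.081] twist z 0.5
20 [-0.019  0.107] twist z 0.667
25 [-0.03   0.132] twist z 0.833
30 [-0.042  0.156] twist z 1.0
```

step_arm(deltas=[{"travel": [-0.001, 0.027, 0], "twist": [0, 0, 0.167], "hand": 1}, {"travel": [-0.005, 0.054, 0], "twist": [0, 0, 0.333], "hand": 1}, {"travel": [-0.011, 0.081, 0], "twist": [0, 0, 0.5], "hand": 1}, {"travel": [-0.019, 0.107, 0], "twist": [0, 0, 0.667], "hand": 1}, {"travel": [-0.03, 0.132, 0], "twist": [0, 0, 0.833], "hand": 1}, {"travel": [-0.042, 0.156, 0], "twist": [0, 0, 1.0], "hand": 1}])

```text
time: 6.6
tool_pos: [0.5017, -0.1907, 0.0481]
ee_rot: [-180.0, 0.1, 159.8]
contact_force: [3.9, -4.8, -5.7]
opening: 0.0158
gripper_force: 15.0
```

step_arm(deltas=[{"travel": [-0.001, 0.027, 0], "twist": [0, 0, 0.167], "hand": 1}, {"travel": [-0.005, 0.054, 0], "twist": [0, 0, 0.333], "hand": 1}, {"travel": [-0.011, 0.081, 0], "twist": [0, 0, 0.5], "hand": 1}])

```text
time: 6.98
tool_pos: [0.5133, -0.1694, 0.0481]
ee_rot: [-180.0, 0.2, 144.8]
contact_force: [3.4, -6.4, -5.5]
opening: 0.0157
gripper_force: 15.0
```

step_arm(deltas=[{"travel": [-0.001, 0.027, 0], "twist": [0, 0, 0.167], "hand": 1}, {"travel": [-0.002, 0.038, 0], "twist": [0, 0, 0.233], "hand": 1}])

```text
time: 7.22
tool_pos: [0.5204, -0.1608, 0.0481]
ee_rot: [-179.9, 0.2, 138.0]
contact_force: [2.4, -8.1, -5.1]
opening: 0.0157
gripper_force: 15.0
```

step_arm(deltas=[{"travel": [0, 0.016, 0], "twist": [0, 0, 0.1], "hand": 1}, {"travel": [0, 0.016, 0], "twist": [0, 0, 0.1], "hand": 1}])

```text
time: 7.48
tool_pos: [0.5237, -0.1574, 0.0481]
ee_rot: [-180.0, 0.2, 135.0]
contact_force: [3.3, -6.9, -5.6]
opening: 0.0155
gripper_force: 15.0
```

step_arm(deltas=[{"travel": [-0.004, 0.016, 0], "twist": [0, 0, 0.1], "hand": 1}, {"travel": [-0.004, 0.016, 0], "twist": [0, 0, 0.1], "hand": 1}])

```text
time: 7.72
tool_pos: [0.5269, -0.1544, 0.0481]
ee_rot: [-179.9, 0.1, 132.0]
contact_force: [-0.5, -4.5, -1.9]
opening: 0.0156
gripper_force: 15.0
```

step_arm(deltas=[{"travel": [0, 0.016, 0], "twist": [0, 0, 0.1], "hand": 1}, {"travel": [0, 0.016, 0], "twist": [0, 0, 0.1], "hand": 1}])

```text
time: 7.98
tool_pos: [0.5303, -0.1515, 0.0481]
ee_rot: [-179.9, 0.1, 129.0]
contact_force: [-1.5, -6.6, -1.5]
opening: 0.0154
gripper_force: 15.0
```

step_arm(deltas=[{"travel": [-0.001, 0.016, 0], "twist": [0, 0, 0.1], "hand": 1}, {"travel": [-0.001, 0.016, 0], "twist": [0, 0, 0.1], "hand": 1}])

```text
time: 8.22
tool_pos: [0.5311, -0.1513, 0.0479]
ee_rot: [-179.4, 0.1, 126.1]
contact_force: [-12.1, -16.2, 4.3]
opening: 0.0154
gripper_force: 15.0
```

step_arm(deltas=[{"travel": [-0.001, 0.016, 0], "twist": [0, 0, 0.1], "hand": 1}, {"travel": [-0.001, 0.016, 0], "twist": [0, 0, 0.1], "hand": 1}])

```text
time: 8.48
tool_pos: [0.5328, -0.1506, 0.0478]
ee_rot: [-179.0, 0.1, 123.2]
contact_force: [-20.8, -23.0, 7.6]
opening: 0.0194
gripper_force: 15.0
```

step_arm(deltas=[{"travel": [0, -0.012, 0], "twist": [0, 0, -0.1], "hand": 1}, {"travel": [0, -0.012, 0], "twist": [0, 0, -0.1], "hand": -0.2}, {"travel": [0, -0.012, 0], "twist": [0, 0, -0.1], "hand": -0.2}, {"travel": [0, -0.012, 0], "twist": [0, 0, -0.1], "hand": -0.2}, {"travel": [0, -0.012, 0], "twist": [0, 0, -0.1], "hand": -0.2}, {"travel": [0, -0.012, 0], "twist": [0, 0, -0.1], "hand": -0.2}])

```text
time: 9.22
tool_pos: [0.5356, -0.1462, 0.0481]
ee_rot: [180.0, -0.0, 126.0]
contact_force: [-0.3, -0.0, 0.8]
opening: 0.0556
gripper_force: 0.0
```

step_arm(deltas=[{"travel": [0, 0, -0.2], "twist": [0, 0, 0], "hand": -0.2}, {"travel": [0, 0, -0.4], "twist": [0, 0, 0], "hand": -0.2}, {"travel": [0, 0, -0.6], "twist": [0, 0, 0], "hand": -0.2}, {"travel": [0, 0, -0.8], "twist": [0, 0, 0], "hand": -0.2}, {"travel": [0, 0, -0.85], "twist": [0, 0, 0], "hand": -0.2}, {"travel": [0, 0, -0.85], "twist": [0, 0, 0], "hand": -1}])

```text
time: 9.98
tool_pos: [0.5359, -0.1467, 0.3041]
ee_rot: [179.9, 0.1, 126.0]
contact_force: [-0.4, 0.4, -0.8]
opening: 0.0625
gripper_force: 0.0
```

Run:
```python
from seg import *
for n in("top","scene","wrist"):
    M=model(n);p,d=camera(n);cv2.imwrite(f"pics/{n}2.png",p);np.save(f"{n}2.npy",d)
    for t,z in(("chuck",0),("lever_grip",.066),("toy",.03),("toy_mark",.1425)):
        for q in landmark_of(n,t)[:1]: print(n,t,q["xy"],q["confidence"],at_z(n,q["xy"],z,M)[:2])
    H=cv2.cvtColor(p,cv2.COLOR_BGR2HSV).astype(int);h,s,v=H[...,0],H[...,1],H[...,2]
    for nm,m,z in(("red",((h<8)|(h>172))&(s>150)&(v>60),.084),("yel",(h>20)&(h<35)&(s>150)&(v>60),.142),("pur",(h>130)&(h<170)&(s>60),.1425)):
        k,L,st,c=cv2.connectedComponentsWithStats(m.astype(np.uint8))
        for i in range(1,k):
            P,u,w=pts(n,p,d,L==i)
            if st[i,4]>8 and len(P) and abs(np.median(P,0)-[.56,-.2,.1]).max()<.1:
                Q=np.array([at_z(n,a,z,M) for a in zip(*np.nonzero(L==i)[::-1])])
                print(n,nm,c[i],st[i,4],"med",np.median(P,0),rect(Q))
print(read_state()["tool_pos"])
```

```text
top lever_grip [318.2, 163.5] 0.63 [ 0.5248 -0.1574]
top red [319.2414 163.2414] 29 med [ 0.5235 -0.1573  0.0833] (array([ 0.5225, -0.1582]), 11.883584022521973, 11.734468460083008, -1.4353561401367188)
scene chuck [160.1, 215.8] 0.83 [ 0.59   -0.2233]
scene lever_grip [191.8, 196.9] 0.83 [ 0.5239 -0.1585]
scene toy [159.2, 208.6] 0.67 [ 0.589  -0.2227]
scene toy_mark [156.0, 180.4] 0.96 [ 0.5868 -0.2167]
scene red [191.56 199.26] 50 med [ 0.5308 -0.1539  0.0677] (array([ 0.5422, -0.1409]), 53.67798614501953, 7.958428382873535, 42.72020721435547)
scene yel [153.6513 182.1571] 261 med [ 0.5943 -0.2168  0.1415] (array([ 0.5943, -0.2183]), 59.19804000854492, 48.21881103515625, 45.1203727722168)
wrist chuck [251.3, 221.5] 0.75 [ 0.5892 -0.2309]
wrist lever_grip [244.3, 173.6] 0.72 [ 0.526 -0.159]
wrist toy [252.7, 226.5] 0.65 [ 0.5897 -0.2273]
wrist toy_mark [252.1, 259.9] 0.7 [ 0.5903 -0.2283]
wrist red [242.4681 174.8936] 94 med [ 0.5238 -0.1589  0.0849] (array([ 0.5231, -0.1592]), 13.632701873779297, 13.363320350646973, -54.26569747924805)
wrist yel [252.2566 252.2196] 1134 med [ 0.5836 -0.218   0.1429] (array([ 0.5839, -0.2196]), 52.27800369262695, 48.401405334472656, 36.07939529418945)
wrist pur [252.0686 256.7353] 102 med [ 0.5874 -0.2247  0.1437] (array([ 0.588 , -0.2248]), 27.882104873657227, 6.037096977233887, -5.996864318847656)Traceback (most recent call last):
  File "<stdin>", line 10, in <module>
  File "seg.py", line 4, in pts
    M=model(n); v,u=np.nonzero(mask&(d>0)); return np.array([at_depth(n,(a,b),d[b,a],M) for a,b in zip(u,v)]).reshape(-1,3),u,v
  File "h.py", line 5, in model
    m=camera_model(n); f=192/np.tan(np.radians(m["fov_y"])/2)
ValueError: time passes only in moves, steps and waits
```

Run:
```python
import cv2
p=cv2.imread('pics/wrist2.png')[140:300,170:340];cv2.imwrite('pics/w2c.png',cv2.resize(cv2.convertScaleAbs(p,alpha=1.6,beta=20),None,fx=3.6,fy=3.6,interpolation=2))
```

```text
(no output)
```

View pics/w2c.png

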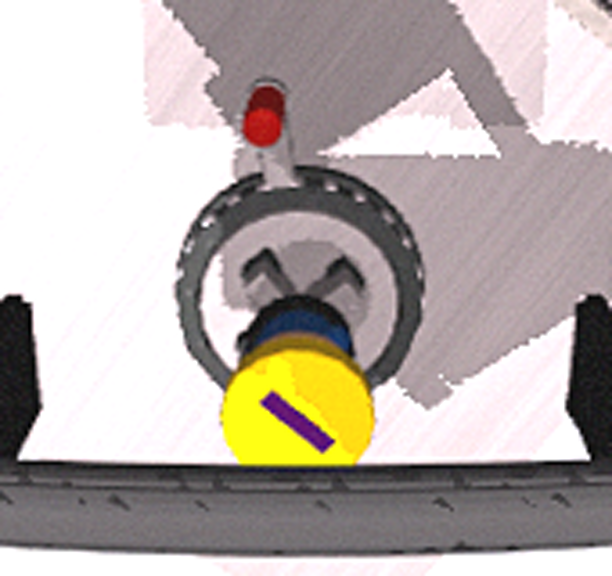

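```bash
python3 - <<'E'
from h import *
import scipy.spatial.transform as T
M=model("wrist")
for px in((242.8,209.4),(266.7,213.6),(243.2,174.3)):
    z=.0605 if px[1]>180 else .084
    P=at_z("wrist",px,z,M); v=P[:2]-[.589,-.2235]; print(P,np.hypot(*v),np.degrees(np.arctan2(v[1],v[0]))%360)
E
python3 - <<'E'
import sys;sys.path.insert(0,'.')
from h import *
import cv2
M=model("wrist"); p=cv2.imread('pics/wrist2.png')
S=4;o=(220,195); q=cv2.resize(cv2.convertScaleAbs(p,alpha=1.6,beta=20)[195:245,220:290],None,fx=8,fy=8,interpolation=cv2.INTER_CUBIC)
for yaw,col in((-8,(0,0,255)),(-14,(0,200,0)),(-20,(255,0,0))):
  for k in range(1,4):
    a=np.radians(yaw+90*k);R=np.array([[np.cos(a),-np.sin(a)],[np.sin(a),np.cos(a)]])
    pts=[]
    for x,y in((.008,.0055),(.03,.0055),(.03,-.0055),(.008,-.0055)):
        w=R@[x,y]+[.589,-.2235]; u=proj("wrist",[w[0],w[1],.0605],M); pts.append((u-o+.5)*8)
    cv2.polylines(q,[np.int32(pts)],True,col,1)
cv2.imwrite('pics/jaws.png',q)
E
```

```text
[ 0.55613304 -0.20488371  0.0605    ] 0.037773051652250006 150.4722065169988
[ 0.58825312 -0.18953384  0.0605    ] 0.03397436976698871 91.25967327239424
[ 0.52428504 -0.15774168  0.084     ] 0.09226149235502279 134.5418309904517
```

View pics/jaws.png

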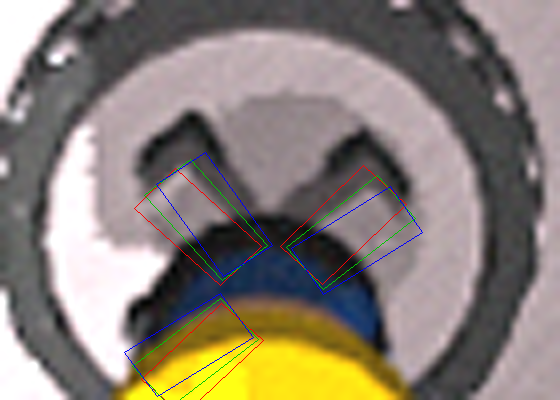

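step_arm(deltas=[{"travel": [0.55, 0.32, 0], "twist": [0, 0, -0.83], "hand": -1}, {"travel": [0.55, 0.32, 0], "twist": [0, 0, -0.83], "hand": -1}, {"travel": [0.55, 0.32, 0], "twist": [0, 0, -0.83], "hand": -1}, {"travel": [0.55, 0.32, 0], "twist": [0, 0, -0.83], "hand": -1}])

```text
time: 11.22
tool_pos: [0.5156, 0.0462, 0.3035]
ee_rot: [180.0, 0.0, 151.2]
contact_force: [-0.2, -0.6, 0.4]
opening: 0.0951
gripper_force: 0.0
```

step_arm(deltas=[{"travel": [0.53, 0.36, -0.12], "twist": [0, 0, -0.83], "hand": -1}, {"travel": [0.53, 0.36, -0.12], "twist": [0, 0, -0.83], "hand": -1}, {"travel": [0.53, 0.36, -0.12], "twist": [0, 0, -0.83], "hand": -1}, {"travel": [0.53, 0.36, -0.12], "twist": [0, 0, -0.83], "hand": -1}, {"travel": [0.53, 0.36, -0.12], "twist": [0, 0, -0.83], "hand": -1}, {"travel": [0.53, 0.36, -0.12], "twist": [0, 0, -0.83], "hand": -1}])

```text
time: 11.98
tool_pos: [0.4304, 0.2133, 0.3385]
ee_rot: [-179.9, -0.0, 175.6]
contact_force: [0.2, -1.0, -0.3]
opening: 0.0951
gripper_force: 0.0
```

Run:
```python
from seg import *
s=read_state();print(s["tool_pos"],s["ee_rot"],s["time"])
for n in("wrist",):
    M=model(n);p,d=camera(n);cv2.imwrite(f"pics/{n}3.png",p);np.save(f"{n}3.npy",d)
    for t,z in(("gun",.012),("holder",0)):
        for q in landmark_of(n,t)[:2]: print(n,t,q["xy"],q["confidence"],at_z(n,q["xy"],z,M)[:2])
    P,u,w=pts(n,p,d,np.ones(d.shape,bool))
    for lo,hi in((.168,.178),(.07,.076),(.076,.082)):
        m=(abs(P[:,0]-.51)<.08)&(abs(P[:,1]-.215)<.08)&(P[:,2]>lo)&(P[:,2]<hi);g=P[m]
        if len(g)>5: print(n,lo,len(g),np.median(g,0),rect(g))
p,d=camera("top");cv2.imwrite("pics/top3.png",p);M=model("top")
for t,z in(("lever_grip",.066),("toy",.03),("toy_mark",.1425)):
    for q in landmark_of("top",t)[:1]: print(t,q["xy"],q["confidence"],at_z("top",q["xy"],z,M)[:2])
```

```text
[0.4304 0.2133 0.3385] [-179.947    -0.0402  175.6494] 11.975
wrist gun [257.7, 206.8] 0.8 [0.5108 0.2128]
wrist holder [277.0, 72.2] 0.94 [0.2814 0.2625]
wrist holder [257.6, 204.9] 0.71 [0.511  0.2127]
wrist 0.168 600 [0.5078 0.213  0.1718] (array([0.5091, 0.2125]), 35.01573181152344, 30.97410774230957, -4.812812805175781)
wrist 0.07 381 [0.4946 0.2003 0.0724] (array([0.5109, 0.2111]), 69.1556396484375, 59.790653228759766, -6.079322814941406)
wrist 0.076 529 [0.4929 0.2114 0.0782] (array([0.5095, 0.212 ]), 59.58659362792969, 48.57143783569336, -2.924652099609375)
lever_grip [317.2, 161.5] 0.82 [ 0.5296 -0.1551]
toy [340.0, 137.0] 0.83 [ 0.5944 -0.2173]
```

View pics/wrist3.png

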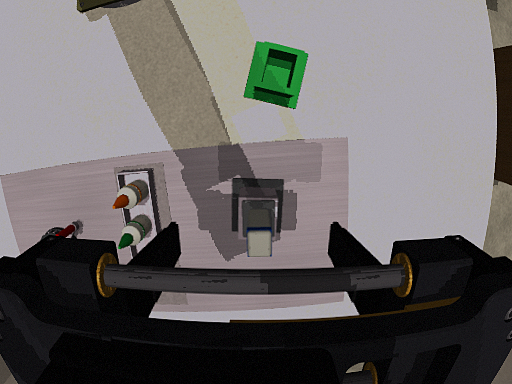

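The gun's handle top is at pixel (259,243), sitting in the aluminium stand between the open fingers. The green look-alike is at (275,75), well apart.

step_arm(deltas=[{"travel": [-0.265, 0.018, 0.1], "twist": [0, 0, 0], "hand": -1}, {"travel": [-0.265, 0.018, 0.25], "twist": [0, 0, 0], "hand": -1}, {"travel": [-0.265, 0.018, 0.4], "twist": [0, 0, 0], "hand": -1}, {"travel": [-0.265, 0.018, 0.55], "twist": [0, 0, 0], "hand": -1}, {"travel": [-0.265, 0.018, 0.7], "twist": [0, 0, 0], "hand": -1}, {"travel": [-0.265, 0.018, 0.768], "twist": [0, 0, 0], "hand": -1}, {"travel": [-0.265, 0.018, 0.768], "twist": [0, 0, 0], "hand": -1}, {"travel": [-0.265, 0.018, 0.768], "twist": [0, 0, 0], "hand": 1}, {"travel": [-0.265, 0.018, 0.768], "twist": [0, 0, 0], "hand": 1}, {"travel": [-0.265, 0.018, 0.768], "twist": [0, 0, 0], "hand": 1}, {"travel": [-0.265, 0.018, 0.768], "twist": [0, 0, 0], "hand": 1}, {"travel": [-0.265, 0.018, 0.768], "twist": [0, 0, 0], "hand": 1}], squeeze=25)

```text
time: 13.82
tool_pos: [0.5094, 0.2143, 0.1089]
ee_rot: [180.0, 0.0, 175.8]
contact_force: [-0.6, -0.4, 0.2]
opening: 0.0505
gripper_force: 0.0
```

step_arm(deltas=[{"travel": [0, 0, 0], "twist": [0, 0, 0], "hand": 1}, {"travel": [0, 0, 0], "twist": [0, 0, 0], "hand": 1}, {"travel": [0, 0, 0], "twist": [0, 0, 0], "hand": 1}, {"travel": [0, 0, 0], "twist": [0, 0, 0], "hand": 1}, {"travel": [0, 0, 0], "twist": [0, 0, 0], "hand": 1}])

```text
time: 14.45
tool_pos: [0.5093, 0.2141, 0.1087]
ee_rot: [-180.0, -0.0, 175.8]
contact_force: [-0.4, -2.2, 0.4]
opening: 0.0303
gripper_force: 25.0
```

step_arm(deltas=[{"travel": [0, 0, -0.06], "twist": [0, 0, 0], "hand": 1}, {"travel": [0, 0, -0.14], "twist": [0, 0, 0], "hand": 1}, {"travel": [0, 0, -0.24], "twist": [0, 0, 0], "hand": 1}, {"travel": [0, 0, -0.34], "twist": [0, 0, 0], "hand": 1}, {"travel": [0, 0, -0.44], "twist": [0, 0, 0], "hand": 1}, {"travel": [0, 0, -0.54], "twist": [0, 0, 0], "hand": 1}, {"travel": [0, 0, -0.62], "twist": [0, 0, 0], "hand": 1}, {"travel": [0, 0, -0.62], "twist": [0, 0, 0], "hand": 1}])

```text
time: 15.45
tool_pos: [0.5104, 0.2149, 0.2982]
ee_rot: [179.9, 0.3, 175.8]
contact_force: [0.5, -0.3, -3.2]
opening: 0.0299
gripper_force: 25.0
```

Run:
```python
from seg import *
s=read_state();print(s["tool_pos"],s["contact_force"],s["gripper_force"],s["opening"])
X=s["tool_pos"]
for n in("scene","top"):
    M=model(n);p,d=camera(n);cv2.imwrite(f"pics/{n}4.png",p);np.save(f"{n}4.npy",d)
    for t in("gun","toy_mark","toy","lever_grip"):
        for q in landmark_of(n,t)[:2]: print(n,t,np.array(q["xy"]),q["confidence"],at_z(n,q["xy"],{"gun":X[2]-.097,"toy_mark":.1425,"toy":.03,"lever_grip":.066}[t],M))
    print("pred nozzle px",proj(n,X-[0,0,.097],M))
    H=cv2.cvtColor(p,cv2.COLOR_BGR2HSV).astype(int);h,ss,v=H[...,0],H[...,1],H[...,2]
    pur=(h>130)&(h<170)&(ss>60)
    Q=np.array([at_z(n,a,.1425,M) for a in zip(*np.nonzero(pur)[::-1])]);Q=Q[abs(Q[:,:2]-[.589,-.2235]).max(1)<.03];print(len(Q),Q.mean(0) if len(Q) else 0,rect(Q) if len(Q)>3 else 0)
cv2.imwrite("pics/s4c.png",cv2.resize(cv2.imread("pics/scene4.png")[130:330,100:366],None,fx=3,fy=3,interpolation=2))
```

```text
[0.5104 0.2149 0.2982] [ 0.5328 -0.3275 -3.2203] 24.97874826192856 0.02991983511644551
scene gun [314.7 232.8] 0.96 [0.5183 0.2137 0.2012]
scene toy_mark [154.2 179.8] 0.81 [ 0.5882 -0.2218  0.1425]
scene toy_mark [236.4 239.7] 0.59 [0.6053 0.0638 0.1425]
scene toy [157.8 208.9] 0.82 [ 0.5921 -0.2249  0.03  ]
scene toy [307.  280.8] 0.43 [0.5291 0.2215 0.03  ]
scene lever_grip [192.6 198.6] 0.78 [ 0.5271 -0.1527  0.066 ]
pred nozzle px [317.1002 230.8374]
8 [ 0.5892 -0.2233  0.1425] (array([ 0.5896, -0.2235]), 21.520084381103516, 2.329742431640625, -7.857505798339844)
top gun [147.4 164.6] 0.43 [0.5116 0.2202 0.2012]
top toy_mark [353.3 131.7] 0.69 [ 0.5856 -0.2281  0.1425]
top toy_mark [253.6 139.4] 0.62 [ 0.5721 -0.0048  0.1425]
top toy [343.4 137.8] 0.94 [ 0.5922 -0.2256  0.03  ]
top lever_grip [319.3 162.7] 0.58 [ 0.5267 -0.16    0.066 ]
pred nozzle px [149.8968 165.1271]
31 [ 0.588  -0.2221  0.1425] (array([ 0.582 , -0.2152]), 40.17449951171875, 18.77705192565918, -50.622745513916016)
```

View pics/s4c.png

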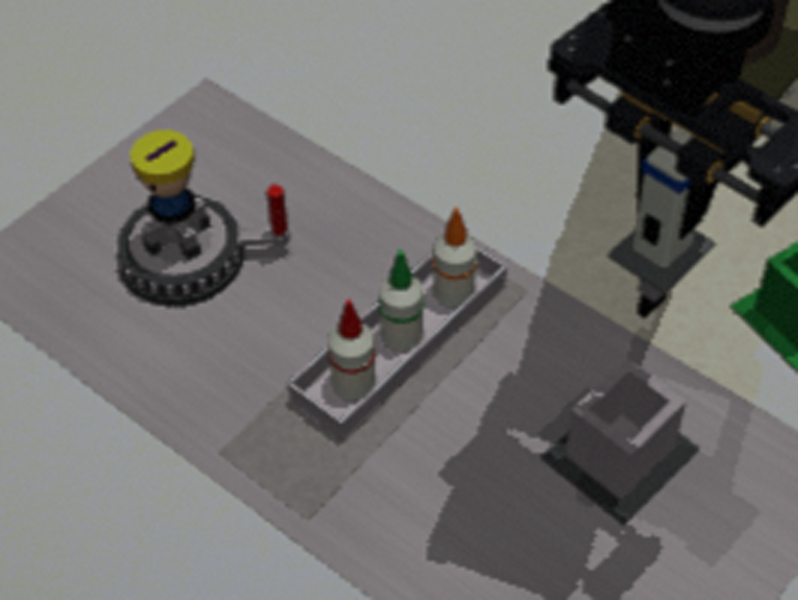

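step_arm(deltas=[{"travel": [-0.02, -0.06, 0], "twist": [0, 0, 0], "hand": 1}, {"travel": [-0.05, -0.19, 0], "twist": [0, 0, 0], "hand": 1}, {"travel": [-0.085, -0.33, 0], "twist": [0, 0, 0], "hand": 1}, {"travel": [-0.12, -0.46, 0], "twist": [0, 0, 0], "hand": 1}, {"travel": [-0.15, -0.59, 0], "twist": [0, 0, 0], "hand": 1}, {"travel": [-0.183, -0.72, 0], "twist": [0, 0, 0], "hand": 1}])

```text
time: 16.7
tool_pos: [0.5483, -0.0076, 0.2949]
ee_rot: [-180.0, 0.0, 175.8]
contact_force: [0.7, -0.3, -1.9]
opening: 0.0299
gripper_force: 25.0
```

step_arm(deltas=[{"travel": [-0.03, -0.13, 0], "twist": [0, 0, 0.06], "hand": 1}, {"travel": [-0.07, -0.26, 0], "twist": [0, 0, 0.06], "hand": 1}, {"travel": [-0.11, -0.4, 0], "twist": [0, 0, 0.06], "hand": 1}, {"travel": [-0.15, -0.54, 0], "twist": [0, 0, 0.06], "hand": 1}, {"travel": [-0.17, -0.66, 0], "twist": [0, 0, 0.06], "hand": 1}, {"travel": [-0.183, -0.72, 0], "twist": [0, 0, 0.06], "hand": 1}, {"travel": [-0.183, -0.72, 0], "twist": [0, 0, 0.06], "hand": 1}])

```text
time: 17.58
tool_pos: [0.587, -0.2256, 0.2945]
ee_rot: [180.0, -0.0, 173.9]
contact_force: [0.2, 1.0, -1.7]
opening: 0.0298
gripper_force: 25.0
```

```bash
cat > chk.py <<'E'
from seg import *
import sys
k=sys.argv[1]
s=read_state();X=s["tool_pos"];print(X,s["ee_rot"],s["contact_force"],s["gripper_force"])
z=X[2]-.0967
for n in("scene","wrist"):
    M=model(n);p,d=camera(n);cv2.imwrite(f"pics/{n}{k}.png",p);np.save(f"{n}{k}.npy",d)
    print(n,"pred nozzle px",proj(n,X-[0,0,.0967],M),"pred mark px",proj(n,[.5885,-.2237,.1425],M))
    for t,zz in(("gun",z),("toy_mark",.1425),("lever_grip",.066),("toy",.03)):
        for q in landmark_of(n,t)[:1]: print(n,t,np.array(q["xy"]),round(q["confidence"],2),at_z(n,q["xy"],zz,M)[:2])
    H=cv2.cvtColor(p,cv2.COLOR_BGR2HSV).astype(int);h,ss,v=H[...,0],H[...,1],H[...,2]
    pur=(h>130)&(h<170)&(ss>60)
    Q=np.array([at_z(n,a,.1425,M) for a in zip(*np.nonzero(pur)[::-1])]).reshape(-1,3);Q=Q[abs(Q[:,:2]-[.589,-.2235]).max(1)<.03];print(n,"purple",len(Q),rect(Q) if len(Q)>4 else 0)
E
python3 chk.py 5; python3 -c "
import cv2
a=cv2.imread('pics/scene5.png')[110:250,90:230];b=cv2.imread('pics/wrist5.png')[200:300,180:320]
a=cv2.resize(a,(400,400),interpolation=2);b=cv2.resize(b,(400,286),interpolation=2);b=cv2.copyMakeBorder(b,0,114,0,0,0);cv2.imwrite('pics/c5.png',cv2.convertScaleAbs(cv2.hconcat([a,b]),alpha=1.4))"
```

```text
[ 0.587  -0.2256  0.2945] [179.9667  -0.0326 173.8899] [ 0.2065  1.0144 -1.7493] 24.97862845659256
scene pred nozzle px [150.5291 163.2468] pred mark px [153.5796 179.5286]
scene gun [149.  167.9] 0.72 [ 0.6009 -0.2165]
scene toy_mark [154.  182.8] 0.95 [ 0.596  -0.2144]
scene lever_grip [191.5 197.3] 0.63 [ 0.5254 -0.1582]
scene toy [159.6 210.4] 0.93 [ 0.5929 -0.2172]
scene purple 8 (array([ 0.5896, -0.2235]), 21.520084381103516, 2.329742431640625, -7.857505798339844)
wrist pred nozzle px [252.0402 198.0286] pred mark px [254.2185 185.7259]
wrist gun [255.3 197. ] 0.88 [ 0.5863 -0.2225]
wrist toy_mark [254.3 187.3] 0.82 [ 0.5903 -0.2238]
wrist lever_grip [297.6 119.9] 0.76 [ 0.5222 -0.1585]
wrist toy [254.  167.9] 0.97 [ 0.588 -0.224]
wrist purple 57 (array([ 0.5695, -0.2168]), 28.336971282958984, 27.331439971923828, -73.34642219543457)
```

View pics/c5.png

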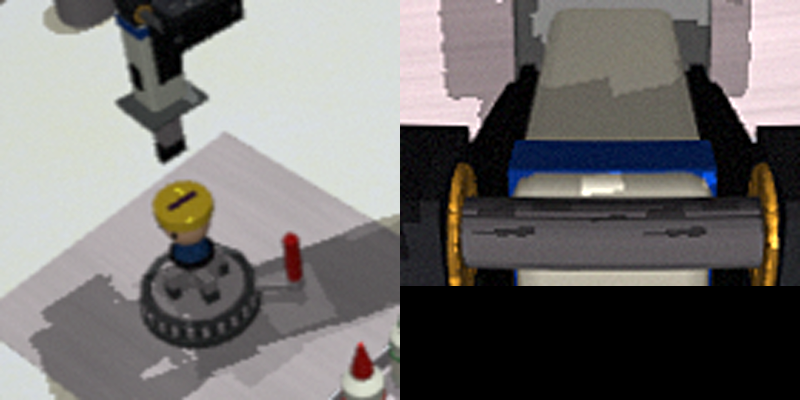

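step_arm(deltas=[{"travel": [-0.004, 0.007, 0.04], "twist": [0, 0, 0], "hand": 1}, {"travel": [-0.004, 0.007, 0.08], "twist": [0, 0, 0], "hand": 1}, {"travel": [-0.004, 0.007, 0.115], "twist": [0, 0, 0], "hand": 1}, {"travel": [-0.004, 0.007, 0.128], "twist": [0, 0, 0], "hand": 1}, {"travel": [-0.004, 0.007, 0.128], "twist": [0, 0, 0], "hand": 1}, {"travel": [-0.004, 0.007, 0.128], "twist": [0, 0, 0], "hand": 1}])

```text
time: 18.82
tool_pos: [0.5889, -0.2228, 0.257]
ee_rot: [-180.0, 0.1, 174.0]
contact_force: [0.3, 0.3, -1.8]
opening: 0.0302
gripper_force: 25.0
```

```bash
python3 chk.py 6; python3 -c "
from seg import *
n='scene';M=model(n);p=cv2.imread('pics/scene6.png');d=np.load('scene6.npy')
X=read_state()['tool_pos'];x0,y0=120,125;S=9
q=cv2.resize(cv2.convertScaleAbs(p,alpha=1.5)[y0:y0+66,x0:x0+88],None,fx=S,fy=S,interpolation=2)
def dr(P,c): 
    u=[(proj(n,a,M)-[x0,y0]+.5)*S for a in P]; cv2.polylines(q,[np.int32(u)],True,c,1)
def box(c,yaw,l,w,z):
    a=np.radians(yaw);R=np.array([[np.cos(a),-np.sin(a)],[np.sin(a),np.cos(a)]])
    return [[*(R@[sx*l/2,sy*w/2]+c[:2]),z] for sx,sy in((1,1),(1,-1),(-1,-1),(-1,1))]
dr(box(X,-6,.026,.008,X[2]-.0967),(0,0,255))
dr(box([.5885,-.2237],-6,.03,.007,.1425),(0,255,0))
dr(box(X,-6,.06,.05,X[2]-.0967+.06),(255,0,0))
dr([[.5885+.027*np.cos(t),-.2237+.027*np.sin(t),.142] for t in np.linspace(0,6.28,40)],(0,255,0))
cv2.imwrite('pics/c6.png',q)"
```

```text
[ 0.5889 -0.2228  0.257 ] [-179.9807    0.0524  173.9948] [ 0.2536  0.3405 -1.7555] 24.97877687215805
scene pred nozzle px [152.79   174.8802] pred mark px [153.5796 179.5286]
scene gun [152.  173.5] 0.92 [ 0.5867 -0.2279]
scene toy_mark [154.9 180.2] 0.58 [ 0.5881 -0.2193]
scene lever_grip [191.4 199.2] 0.8 [ 0.5307 -0.1537]
scene toy [157.7 209. ] 0.74 [ 0.5925 -0.2248]
scene purple 10 (array([ 0.5811, -0.2292]), 36.467926025390625, 15.614830017089844, 37.098018646240234)
wrist pred nozzle px [254.4501 198.4245] pred mark px [253.4587 193.2204]
wrist gun [252.6 201.6] 0.68 [ 0.5918 -0.2248]
wrist toy_mark [251.2 195. ] 0.88 [ 0.5901 -0.2261]
wrist lever_grip [304.  119.7] 0.65 [ 0.5232 -0.1555]
wrist toy [254.2 171.7] 0.73 [ 0.5882 -0.223 ]
wrist purple 29 (array([ 0.566 , -0.2151]), 27.054637908935547, 20.866256713867188, -75.38471603393555)
```

View pics/c6.png

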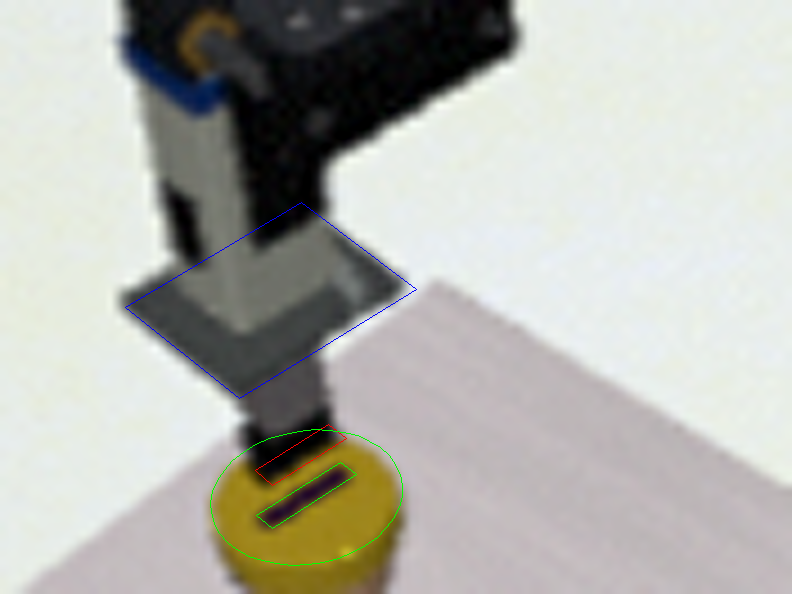

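```bash
python3 -c "
from seg import *
M=model('scene');a=at_z('scene',(152.8,174.9),.16,M);b=at_z('scene',(153.8,174.8),.16,M);D=(b-a);print(D)
y=np.radians(174);print(D[:2]@[np.cos(y),np.sin(y)]/.3,D[:2]@[np.sin(y),-np.cos(y)]/.3)"
```

```text
[-0.0018  0.0017  0.    ]
0.006678848789230646 0.005002426081760503
```

step_arm(deltas=[{"travel": [0.007, 0.002, 0.006], "twist": [0, 0, 0], "hand": 1}, {"travel": [0.007, 0.002, 0.006], "twist": [0, 0, 0], "hand": 1}, {"travel": [0.007, 0.002, 0.006], "twist": [0, 0, 0], "hand": 1}, {"travel": [0.007, 0.002, 0.006], "twist": [0, 0, 0], "hand": 1}, {"travel": [0.007, 0.002, 0.006], "twist": [0, 0, 0], "hand": 1}, {"travel": [0.007, 0.002, 0.006], "twist": [0, 0, 0], "hand": 1}, {"travel": [0.007, 0.002, 0.006], "twist": [0, 0, 0], "hand": 1}, {"travel": [0.007, 0.002, 0.006], "twist": [0, 0, 0], "hand": 1}])

```text
time: 20.32
tool_pos: [0.5866, -0.2218, 0.2546]
ee_rot: [180.0, -0.0, 174.0]
contact_force: [0.1, -0.1, -2.8]
opening: 0.0297
gripper_force: 25.0
```

```bash
python3 chk.py 7; python3 -c "
from station import *
print(hand_in())"
```

```text
[ 0.5866 -0.2218  0.2546] [179.9985  -0.0021 173.9982] [ 0.1462 -0.1293 -2.8067] 24.978669583797455
scene pred nozzle px [153.8439 175.2249] pred mark px [153.5796 179.5286]
scene gun [152.8 177.3] 0.57 [ 0.5935 -0.2185]
scene toy_mark [154.2 181.4] 0.84 [ 0.5922 -0.2176]
scene lever_grip [191.2 198.4] 0.59 [ 0.5289 -0.1561]
scene toy [158.  210.5] 0.96 [ 0.5958 -0.2203]
scene purple 12 (array([ 0.585 , -0.2312]), 26.935413360595703, 20.24871063232422, 60.75107192993164)
wrist pred nozzle px [254.5027 198.3123] pred mark px [252.7537 196.0837]
wrist gun [253.7 195.4] 0.37 [ 0.5837 -0.2222]
wrist toy_mark [254.4 195.9] 0.97 [ 0.5885 -0.2221]
wrist lever_grip [302.4 124.4] 0.9 [ 0.5264 -0.1573]
wrist toy [250.4 177.3] 0.7 [ 0.5926 -0.2279]
wrist purple 16 (array([ 0.5675, -0.2224]), 23.20158576965332, 16.258460998535156, -89.57736736536026)
the job is handed in; nothing more can be done
None
```

I handed the job in at about 20 s; no verdict came back. The gun is held upright and still about 15 mm above the streak, lined up with it. The toy is clamped: the lever was pushed to its stop, sprang back about 6°, and the sleeve now reads roughly 1.1 rad, though I had no way to read the jaw force directly.

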